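Stroke down the status flags of a sample rack

TASK

The standing flags on the sample rack mean samples still to be read; mark the batch as read by running the closed fingertips lightly along the curved row, from the green flag at one end to the orange flag at the other, so that each flag in turn tips over and lies flat. Only touch the flags: do not press hard, shove or lift the rack, and leave the vials, the dropper bottle and the timer where they are. Finish with the hand clear of everything.

Things in the scene. Friction and masses are not known exactly. Their poses are not given: they have to be found in the camera images.
- rack: Grey sample rack, loose, 0.9 kg: a carousel sector 240 x 86 mm, deck 20 mm high. Origin on the bench under the middle of the flag row, z up. Flags 1 to 6 stand on an arc of radius 140 mm, centre (-140, 0) mm in this frame, at -0.70, -0.42, -0.14, 0.14, 0.42, 0.70 rad from +x. White cups (25 mm wide, rims 36 mm over the bench) stand behind them on radius 90 mm; over and outside the flag arc is free.
- mark1 (a point): Point fixed to the rack: the middle of the hinge of flag 1 (green), 26 mm above the bench; the flag stands up from here. Neighbouring hinges are 39 mm apart.
- mark2 (a point): Point fixed to the rack: the middle of the hinge of flag 2 (yellow), 26 mm above the bench; the flag stands up from here. Neighbouring hinges are 39 mm apart.
- mark3 (a point): Point fixed to the rack: the middle of the hinge of flag 3 (yellow), 26 mm above the bench; the flag stands up from here. Neighbouring hinges are 39 mm apart.
- mark4 (a point): Point fixed to the rack: the middle of the hinge of flag 4 (yellow), 26 mm above the bench; the flag stands up from here. Neighbouring hinges are 39 mm apart.
- mark5 (a point): Point fixed to the rack: the middle of the hinge of flag 5 (yellow), 26 mm above the bench; the flag stands up from here. Neighbouring hinges are 39 mm apart.
- mark6 (a point): Point fixed to the rack: the middle of the hinge of flag 6 (orange), 26 mm above the bench; the flag stands up from here. Neighbouring hinges are 39 mm apart.
- flag1 (a joint): Flag 1: green tab 22 mm wide across the row, 34 tall, 4 thick, hinged at its foot. 0: leans 0.26 rad back on its stop, top 59 mm over the bench; grows as it tips along the arc towards flag 6; upright 0.26; flat 1.83 (upper face 28 mm over the bench). No spring; well under 1 N tips it; past upright it falls flat and stays. It cannot tip the other way.
- flag2 (a joint): Flag 2: yellow tab 22 mm wide across the row, 34 tall, 4 thick, hinged at its foot. 0: leans 0.26 rad back on its stop, top 59 mm over the bench; grows as it tips along the arc towards flag 6; upright 0.26; flat 1.83 (upper face 28 mm over the bench). No spring; well under 1 N tips it; past upright it falls flat and stays. It cannot tip the other way.
- flag3 (a joint): Flag 3: yellow tab 22 mm wide across the row, 34 tall, 4 thick, hinged at its foot. 0: leans 0.26 rad back on its stop, top 59 mm over the bench; grows as it tips along the arc towards flag 6; upright 0.26; flat 1.83 (upper face 28 mm over the bench). No spring; well under 1 N tips it; past upright it falls flat and stays. It cannot tip the other way.
- flag4 (a joint): Flag 4: yellow tab 22 mm wide across the row, 34 tall, 4 thick, hinged at its foot. 0: leans 0.26 rad back on its stop, top 59 mm over the bench; grows as it tips along the arc towards flag 6; upright 0.26; flat 1.83 (upper face 28 mm over the bench). No spring; well under 1 N tips it; past upright it falls flat and stays. It cannot tip the other way.
- flag5 (a joint): Flag 5: yellow tab 22 mm wide across the row, 34 tall, 4 thick, hinged at its foot. 0: leans 0.26 rad back on its stop, top 59 mm over the bench; grows as it tips along the arc towards flag 6; upright 0.26; flat 1.83 (upper face 28 mm over the bench). No spring; well under 1 N tips it; past upright it falls flat and stays. It cannot tip the other way.
- flag6 (a joint): Flag 6: orange tab 22 mm wide across the row, 34 tall, 4 thick, hinged at its foot. 0: leans 0.26 rad back on its stop, top 59 mm over the bench; grows as it tips along the arc towards flag 6; upright 0.26; flat 1.83 (upper face 28 mm over the bench). No spring; well under 1 N tips it; past upright it falls flat and stays. It cannot tip the other way.
- vial_blue: Small amber vial with blue cap, 18 mm across, 46 mm tall, loose in the second cup of the rack (its bottom 22 mm and its top 68 mm above the bench, 50 mm from the flag row). Origin at the centre of its underside. To be left alone.
- vial_white: The same vial with a white cap, loose in the fifth cup. Origin at the centre of its underside. To be left alone.
- dropper: Clear dropper bottle with a paper band and orange cap, 33 mm across, 72 mm tall, loose on the bench beside the bulging side of the rack. Origin at the centre of its underside. To be left alone.
- timer: White kitchen-style lab timer lying flat, 60 x 75 x 18 mm, loose on the bench beside the bulging side of the rack. Origin at the centre of its underside. To be left alone.

How it is judged:
On the way, in this order (a step that is already met when the one before it is completed fails the run):
1. flag 1 (green) is tipped over by the fingertips, after those before it and before those after it (value of joint flag1 above 1 rad and distance between the grasp point and mark1 below 0.1 m).
2. flag 2 (yellow) is tipped over by the fingertips, after those before it and before those after it (value of joint flag2 above 1 rad and distance between the grasp point and mark2 below 0.1 m).
3. flag 3 (yellow) is tipped over by the fingertips, after those before it and before those after it (value of joint flag3 above 1 rad and distance between the grasp point and mark3 below 0.1 m).
4. flag 4 (yellow) is tipped over by the fingertips, after those before it and before those after it (value of joint flag4 above 1 rad and distance between the grasp point and mark4 below 0.1 m).
5. flag 5 (yellow) is tipped over by the fingertips, after those before it and before those after it (value of joint flag5 above 1 rad and distance between the grasp point and mark5 below 0.1 m).
6. flag 6 (orange) is tipped over by the fingertips, after those before it and before those after it (value of joint flag6 above 1 rad and distance between the grasp point and mark6 below 0.1 m).
At the end, for the whole second after the job is handed in: All six flags lie flat (joint above 1.6 of 1.83 rad), the rack is at rest, level and within 15 mm of where it stood, and vials, dropper bottle and timer stand upright within 20 mm of where they were (value of joint each of flag1, flag2, flag3, flag4, flag5, flag6 above 1.6 rad and distance of each of mark1, mark6 from where it was at the start of the episode below 0.015 m and angle between rack's own z axis and vertical below 0.05 rad and linear speed of rack below 0.01 m/s and distance of each of vial_blue, vial_white, dropper, timer from where it was at the start of the episode below 0.02 m and angle between each of vial_blue, vial_white, dropper, timer's own z axis and vertical below 0.25 rad); the robot touches nothing.
It fails at once if the rack is shoved or lifted (either end moves more than 15 mm) (distance of any of mark1, mark6 from where it was at the start of the episode above 0.015 m).
It fails at once if the fingers press hard on the rack or its flags (over 20 N) (contact force between the fingers and rack above 20 N).
It fails at once if a vial, the dropper bottle or the timer is moved or lifted (more than 20 mm) (distance of any of vial_blue, vial_white, dropper, timer from where it was at the start of the episode above 0.02 m).
It also fails if it takes over 42 s, if anything falls off the work surface, if the arm or the gripper's body presses on something with over 40 N, if the wrist force passes 120 N, or if a joint passes its speed limit or range.

ROBOT

A 6-joint arm with a two-finger parallel gripper is mounted at the origin on the work surface. World frame = base frame: x ahead of the robot, y to its left, z up, the work surface at z = 0. Lengths are in m, angles in rad, forces in N, time in s.
With the tool pointing down it reaches from about 0.35 to 0.775 m from the base axis. Payload 5.5 kg.
Tool frame: the origin (TCP) lies at the very end of the fingers, on their centre line; the grasp point (between the pads) lies 19 mm behind it; z points along the fingers, y is the line along which they close (so a half turn about z gives the same grasp; the last joint's range is limited). The gripper opens to 85 mm and grips with 20 to 120 N. Pads are 22 mm wide; open, the fingers measure 114 mm over their backs; the gripper's body (76 mm by 85 mm) begins 54 mm behind the grasp point. The pads swing forward as they close: fully open they stand 13 mm farther back than shut.
Start: joints at [1.032, 0.313, 0.046, 1.304, 0, 1.431], TCP at [0.223, 0.53, 0.195] pointing down, gripper open.
Joint ranges: [-2.76, 2.76], [-0.86, 1.69], [-1.03, 1.26], [-2.2, 2.34], [-1.47, 1.5], [-3.14, 3.14]. Speed limits (rad/s): [2.57, 2.57, 3.14, 3.14, 3.14, 3.14].

INTERFACE

Orientations are given as a unit quaternion [w, x, y, z].
In Python, from workcell import env gives the robot as it stands. The module is installed in compiled form; this text tells all that it offers.
- The arm moves only by the tool jog_arm, never from a script. Its arguments are lists of equal length, an entry for each row: "gripper": the opening, from 0 (shut) to 1 (fully open); "offset": the shift along the world's x, y, z in cm, a list of three; "twist": the turn about the world's z in degrees. In form: {"gripper": [gripper, ...], "offset": [[dx, dy, dz], ...], "twist": [twist, ...]}. A call has exactly 8 rows; each row is the pose to reach, as a shift and turn from the pose commanded when the call began; what a row does not reach only later rows make up. A row lasts 1/8 s, in which the tool goes at most 62.5 mm and 10.7 degrees, less where a joint would pass 70% of its speed; a pose out of reach is approached as far as the arm can. A call with a gripper value outside its range is refused whole. The fingers move at their own pace and stop on an object; "squeeze" is the grip in N (left out, the last holds). Time passes only in rows, so rows that repeat a pose let the fingers close, or fill a call up. It gives the time, the measured TCP pose, the force, the opening and the grip force at its end, in the units of the state.
- env.get_state(): the state, without advancing time (a new reading comes with each control period).
- env.read_camera(name): name is "scene" or "top" or "wrist"; returns a dict with "image" (480x640x3 uint8, red, green, blue), "z_map" (480x640 float32, m along the optical axis (not along the pixel's ray), 0 where there is no reading), "fovy" (degrees; the focal length in pixels is half the picture's height over the tangent of half this angle, whatever the lens; pixels are square), "cx", "cy" (the principal point, pixels), "cam_to_world" (4x4, takes a point from camera to world coordinates). Camera axes: x right, y up, looking along -z (the intrinsics and any distortion apply to the point x, -y, -z); pixel columns grow to the right and rows downward; lengths in m; the calibration is good to about 2 mm. A picture is of the moment at which its call begins.
- env.hand_in(): hands the job in; it is judged then, once.
The state is a dict: "clock": time; "joint_pos": joint angles; "qvel": joint speeds; "tau": joint torques, N m; "tcp_pos": TCP position; "orientation": TCP orientation; "wrist_force": force on the tool from outside, world axes, zero at the start; "ft_torque": the same for the moment, N m; "finger_gap": finger opening in m; "grip_force": force on a finger pad.
Only numpy, scipy, OpenCV 4.12 (cv2) and the standard library are available. Lean on these libraries where they do the work, as an engineer would, in place of code of your own. Each camera call takes 0.05 s, during which the arm holds its last target. There are 200 camera calls.

## Working session

There is one attempt and no reset: what is moved stays moved. The work goes in short steps, Python scripts to look and compute and a tool call to move; the robot and the scene stay as the last step left them, time stands still between calls to the robot, and variables do not carry over. Pictures are saved under pics/ and viewed, at most 10 in all, crops included, and the job is handed in when it is done.

Besides the shell and the picture viewer there is one more tool, called after "Emit:" in YAML: its name, and indented under it one key for each argument. jog_arm: Moves the arm, as the interface text tells. Its arguments: {"type":"object","properties":{"gripper":{"type":"array"},"offset":{"type":"array"},"twist":{"type":"array"},"squeeze":{"type":"number"}},"required":["gripper","offset","twist"]}

```bash
mkdir -p pics; cat > h.py <<'E'
import numpy as np,cv2
from workcell import env
def pts(c):
    z=c["z_map"];h,w=z.shape;f=h/2/np.tan(np.radians(c["fovy"])/2)
    u,v=np.meshgrid(np.arange(w),np.arange(h))
    P=np.stack([(u-c["cx"])/f*z,-(v-c["cy"])/f*z,-z,np.ones_like(z)],-1)
    return (P@np.array(c["cam_to_world"]).T)[...,:3]
E
python3 - <<'E'
from h import *
import pickle
for n in ["top","scene"]:
    c=env.read_camera(n); cv2.imwrite(f"pics/{n}0.png",c["image"][...,::-1]); pickle.dump(c,open(n+".pkl","wb"))
    print({k:v for k,v in c.items() if k not in("image","z_map")})
s=env.get_state();print(s["clock"],s["tcp_pos"],s["orientation"],s["finger_gap"])
E
```

```text
{'fovy': 50.732291028788886, 'cx': 317.07196874569644, 'cy': 240.9989544312405, 'cam_to_world': array([[ 0.02466797,  0.99138551, -0.12863229,  0.54186614],
       [-0.99952503,  0.02683626,  0.01515037,  0.01869447],
       [ 0.01847187,  0.12819746,  0.99157662,  0.68533213],
       [ 0.        ,  0.        ,  0.        ,  1.        ]])}
{'fovy': 49.508094848268044, 'cx': 328.4358830758208, 'cy': 240.8583126265167, 'cam_to_world': array([[ 0.53095104, -0.65114724,  0.54230827,  0.9883615 ],
       [ 0.84728695,  0.39736104, -0.35243301, -0.21833549],
       [ 0.0139936 ,  0.6466154 ,  0.76268782,  0.5531769 ],
       [ 0.        ,  0.        ,  0.        ,  1.        ]])}
0.1 [0.22301605 0.52941639 0.19438298] [-2.71899029e-04  1.98077849e-01  9.80185935e-01 -7.90097719e-04] 0.085476697161534
```

View pics/top0.png

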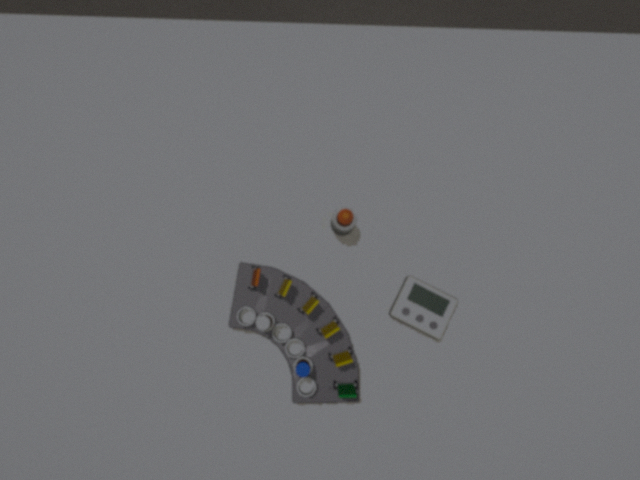

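View pics/scene0.png

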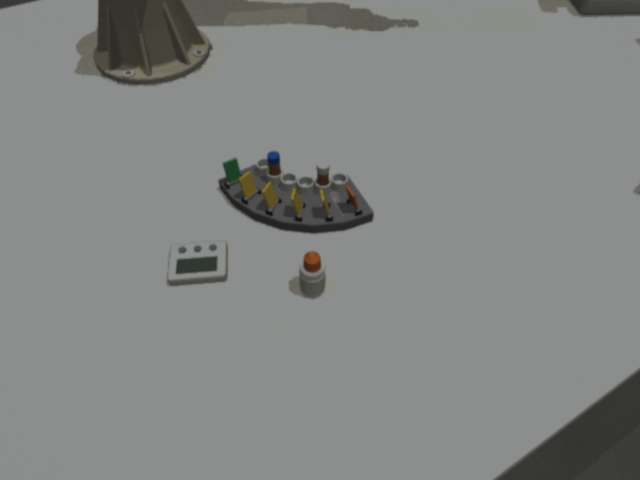

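Top view: the green flag is at (347,390), the four yellows lead up to orange at (256,278), the dropper is at (344,220) and the timer at (424,306). The scene view agrees. Next I fit the rack pose from the flag points.

```bash
cat > fit.py <<'E'
from h import *
import pickle
A=np.array([-.7,-.42,-.14,.14,.42,.7])
def model(z): # flag mid-line point at height z
    s=(z-.026)*np.tan(.26)
    return np.c_[.14*np.cos(A)-.14+s*np.sin(A), .14*np.sin(A)-s*np.cos(A)]
for n in ["top","scene"]:
    c=pickle.load(open(n+".pkl","rb"));P=pts(c)
    H=cv2.cvtColor(c["image"],cv2.COLOR_RGB2HSV);h,s,v=H[...,0],H[...,1],H[...,2]
    ok=(s>130)&(v>50)&(P[...,2]>.03)&(P[...,2]<.075)
    out={}
    for nm,lo,hi in[("g",45,85),("y",20,35),("o",3,18)]:
        m=(ok&(h>=lo)&(h<=hi)).astype(np.uint8)
        k,L,S,C=cv2.connectedComponentsWithStats(m)
        for i in range(1,k):
            if S[i,4]<20: continue
            q=P[L==i];print(n,nm,S[i,4],C[i].round(0),np.median(q,0).round(4),q[:,2].min().round(3),q[:,2].max().round(3))
            out.setdefault(nm,[]).append(q.mean(0))
    d=P[300:400,240:360] if n=="top" else P[185:225,230:360]
    print("heights",np.percentile(d[...,2],[2,10,30,50,90]).round(4), "bench",np.median(P[100:180,400:560,2]).round(4))
    # use nearest to group: drop detections off rack by chain
    g,o=out["g"][0],min(out["o"],key=lambda p:abs(np.linalg.norm(p[:2]-out["g"][0][:2])-.18))
    ys=sorted(out["y"],key=lambda p:np.linalg.norm(p-g))
    F=np.array([g,*ys,o])
    if len(F)==6:
        M=model(F[:,2]);mc,fc=M.mean(0),F[:,:2].mean(0)
        U,_,V=np.linalg.svd((M-mc).T@(F[:,:2]-fc));R=(V.T@np.diag([1,np.linalg.det(V.T@U.T)])@U.T)
        t=fc-R@mc;print("yaw",np.arctan2(R[1,0],R[0,0]),"t",t,"res mm",((F[:,:2]-M@R.T-t)*1e3).round(1).tolist())
        hg=np.c_[.14*np.cos(A)-.14,.14*np.sin(A)]@R.T+t;print("hinges",hg.round(4).tolist(),"centre",(t-R@[.14,0]).round(4))
E
python3 fit.py
```

```text
top g 53 [347. 395.] [ 0.4373 -0.0316  0.0576] 0.056 0.059
top y 116 [285. 287.] [0.5651 0.0472 0.0551] 0.031 0.06
top y 143 [310. 305.] [0.5437 0.0157 0.0524] 0.031 0.061
top y 160 [330. 329.] [ 0.5142 -0.0096  0.0511] 0.031 0.061
top y 188 [342. 359.] [ 0.4793 -0.026   0.0499] 0.031 0.061
top o 176 [345. 217.] [ 0.6527 -0.0242  0.0687] 0.056 0.073
top o 96 [256. 277.] [0.5766 0.0834 0.0563] 0.032 0.06
heights [-0.0028 -0.0014  0.0007  0.0188  0.0359] bench -0.0003
yaw -0.8212026324687458 t [0.53437324 0.00588682] res mm [[-0.2, 0.1], [0.5, 0.2], [0.2, 0.3], [-0.1, 0.1], [-0.2, -0.2], [-0.3, -0.5]]
hinges [[0.4459, -0.0315], [0.4843, -0.0241], [0.5191, -0.0064], [0.5477, 0.0202], [0.5679, 0.0537], [0.578, 0.0914]] centre [0.439  0.1084]
scene g 215 [232. 170.] [ 0.44   -0.0314  0.0435] 0.03 0.059
scene y 255 [247. 183.] [ 0.4784 -0.0255  0.046 ] 0.031 0.06
scene y 215 [269. 195.] [ 0.5147 -0.0095  0.0458] 0.03 0.061
scene y 154 [296. 201.] [0.5455 0.0156 0.0478] 0.03 0.061
scene y 76 [324. 201.] [0.5709 0.0462 0.0533] 0.032 0.061
scene o 48 [276. 170.] [0.4729 0.023  0.0444] 0.036 0.055
scene o 46 [324. 180.] [0.527  0.0719 0.044 ] 0.036 0.053
scene o 75 [352. 196.] [0.5816 0.0833 0.0538] 0.031 0.06
scene o 253 [312. 261.] [ 0.6583 -0.0264  0.0661] 0.051 0.074
heights [-0.0006  0.0087  0.0191  0.0201  0.0395] bench -0.0004
yaw -0.8441648642532115 t [0.53468032 0.00519645] res mm [[-0.7, -1.0], [-0.6, -0.1], [-0.4, 0.3], [0.0, 0.6], [1.7, -0.1], [0.0, 0.5]]
hinges [[0.4454, -0.0301], [0.4839, -0.0236], [0.5192, -0.0068], [0.5484, 0.0192], [0.5693, 0.0522], [0.5802, 0.0897]] centre [0.4417 0.1098]
```

Emit:
jog_arm:
  gripper: [0,0,0,0,0,0,0,0]
  offset:
    - [1,-3,0]
    - [3,-8,0]
    - [5,-14,0]
    - [7,-20,0]
    - [9,-26,0]
    - [11,-32,0]
    - [13,-37,0]
    - [14,-40,0]
  twist: [0,0,0,0,0,0,0,0]
  squeeze: 20

```text
clock: 1.1
tcp_pos: [0.3637, 0.1276, 0.1951]
orientation: [0.0, 0.199, 0.98, -0.0]
wrist_force: [-0.1, 0.6, 0.4]
finger_gap: 0.0001
grip_force: 0.0
```

Emit:
jog_arm:
  gripper: [0,0,0,0,0,0,0,0]
  offset:
    - [1,-4,0]
    - [2,-9,0]
    - [3,-14,0]
    - [3.6,-16.4,-2]
    - [3.6,-16.4,-6]
    - [3.6,-16.4,-11]
    - [3.6,-16.4,-14]
    - [3.6,-16.4,-14.9]
  twist: [0,0,0,0,0,0,0,0]

```text
clock: 2.1
tcp_pos: [0.3973, -0.0335, 0.0444]
orientation: [-0.002, 0.198, 0.98, 0.0]
wrist_force: [-0.6, 0.0, 0.6]
finger_gap: 0.0
grip_force: 0.0
```

```bash
python3 - <<'E'
from h import *
s=env.get_state();print(s["tcp_pos"],s["wrist_force"])
c=env.read_camera("scene");cv2.imwrite("pics/s1.png",cv2.resize(c["image"][110:290,150:390,::-1],None,fx=3,fy=3))
p=s["tcp_pos"];C=np.array([.4403,.1091]);r=.142
a0=np.arctan2(-.0308-C[1],.4457-C[0])
for d in np.arange(-30,241,10):
    # straight tangent lead-in before flag1 and lead-out after flag6
    arc=d/140;e=np.clip(arc,0,1.4);ex=(arc-e)*.14
    a=a0+e;q=C+r*np.array([np.cos(a),np.sin(a)])+ex*np.array([-np.sin(a),np.cos(a)])
    print(d,((q-p[:2])*100).round(1),end="; ")
E
```

```text
[ 0.39727152 -0.03354704  0.04439051] [-0.64858149  0.00180489  0.62321103]
-30 [ 1.9 -0. ]; -20 [ 2.9 -0. ]; -10 [3.9 0. ]; 0 [4.9 0.1]; 10 [5.9 0.2]; 20 [6.9 0.3]; 30 [7.9 0.5]; 40 [8.8 0.8]; 50 [9.8 1.2]; 60 [10.7  1.6]; 70 [11.6  2.1]; 80 [12.4  2.6]; 90 [13.2  3.2]; 100 [14.   3.9]; 110 [14.7  4.6]; 120 [15.4  5.4]; 130 [16.   6.2]; 140 [16.5  7.1]; 150 [17.  8.]; 160 [17.4  8.9]; 170 [17.8  9.8]; 180 [18.1 10.8]; 190 [18.3 11.8]; 200 [18.4 12.8]; 210 [18.6 13.8]; 220 [18.7 14.8]; 230 [18.8 15.8]; 240 [19.  16.8];
```

View pics/s1.png

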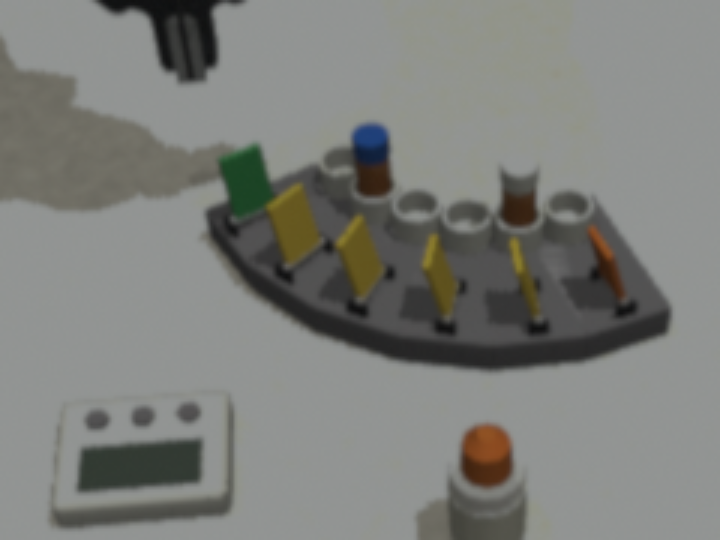

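The closed tips, at crop (190,75), stand clear in front of the green flag at (245,180). All six flags are standing. I sweep now.

Emit:
jog_arm:
  gripper: [0,0,0,0,0,0,0,0]
  offset:
    - [1,0,0]
    - [2,0,0]
    - [2.9,0,0]
    - [3.9,0,0]
    - [4.9,0.1,0]
    - [5.9,0.2,0]
    - [6.4,0.2,0]
    - [6.4,0.2,0]
  twist: [0,0,0,0,0,0,0,0]

```text
clock: 3.15
tcp_pos: [0.4635, -0.0321, 0.0461]
orientation: [-0.0, 0.198, 0.98, 0.0]
wrist_force: [0.1, 0.9, 0.0]
finger_gap: 0.0002
grip_force: 0.0
```

```bash
python3 - <<'E'
from h import *
s=env.get_state();print(s["tcp_pos"],s["wrist_force"])
c=env.read_camera("scene");cv2.imwrite("pics/s2.png",cv2.resize(c["image"][110:290,150:390,::-1],None,fx=3,fy=3))
E
```

```text
[ 0.46353588 -0.03206525  0.0461078 ] [0.09094713 0.85634555 0.02792397]
```

View pics/s2.png

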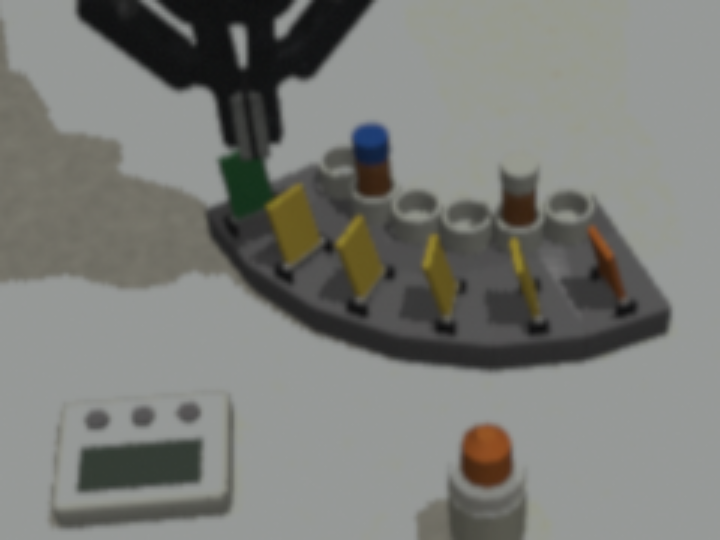

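```bash
python3 - <<'E'
from h import *
c=env.read_camera("scene");s=env.get_state()
f=240/np.tan(np.radians(c["fovy"])/2);T=np.linalg.inv(c["cam_to_world"])
def pr(p):
    q=T@[*p,1];return np.array([c["cx"]+f*q[0]/-q[2],c["cy"]-f*q[1]/-q[2]]).round(1)
t=s["tcp_pos"];print(t,"tcp px",pr(t),pr(t+[0,0,.03]),"hinge1",pr([.4457,-.0308,.026]),"up",pr([.4457,-.0308,.06]))
P=pts(c)
for v in range(140,190,4):print(v,[P[v,u].round(3).tolist() for u in(226,232,238)],c["image"][v,232])
E
```

```text
[ 0.46287589 -0.03200434  0.04606805] tcp px [237.9 178.5] [235.3 162.4] hinge1 [235.2 181.5] up [232.2 163.8]
140 [[0.472, -0.043, 0.125], [0.47, -0.034, 0.12], [0.476, -0.028, 0.122]] [35 35 35]
144 [[0.465, -0.041, 0.113], [0.472, -0.036, 0.116], [0.471, -0.027, 0.112]] [25 25 25]
148 [[0.465, -0.042, 0.107], [0.471, -0.036, 0.109], [0.47, -0.028, 0.104]] [29 30 29]
152 [[0.464, -0.043, 0.1], [0.469, -0.036, 0.101], [0.473, -0.03, 0.101]] [41 41 40]
156 [[0.464, -0.044, 0.094], [0.471, -0.038, 0.096], [0.474, -0.031, 0.095]] [55 56 54]
160 [[0.366, -0.013, 0.0], [0.468, -0.038, 0.087], [0.474, -0.032, 0.088]] [58 59 57]
164 [[0.438, -0.037, 0.057], [0.436, -0.028, 0.051], [0.438, -0.02, 0.049]] [25 51 30]
168 [[0.437, -0.038, 0.049], [0.439, -0.03, 0.047], [0.44, -0.021, 0.043]] [22 50 28]
172 [[0.439, -0.04, 0.043], [0.44, -0.031, 0.04], [0.438, -0.022, 0.034]] [20 49 27]
176 [[0.439, -0.041, 0.036], [0.443, -0.033, 0.036], [0.443, -0.024, 0.031]] [19 48 27]
180 [[0.431, -0.039, 0.021], [0.443, -0.034, 0.029], [0.445, -0.026, 0.026]] [25 50 30]
184 [[0.446, -0.045, 0.028], [0.442, -0.035, 0.02], [0.445, -0.027, 0.018]] [49 49 49]
188 [[0.445, -0.046, 0.02], [0.449, -0.039, 0.02], [0.456, -0.032, 0.021]] [51 49 50]
```

The camera puts the fingertips near z=0.087, although the reported TCP z is 0.046. The sweep passed over flag 1 without touching it. I will back off, then lower over the free bench and check the tip height with the camera.

Emit:
jog_arm:
  gripper: [0,0,0,0,0,0,0,0]
  offset:
    - [-1.4,-0.1,0]
    - [-3,-0.2,0]
    - [-5,-0.2,0]
    - [-6.4,-0.2,0]
    - [-6.4,-0.2,-1]
    - [-6.4,-0.2,-2]
    - [-6.4,-0.2,-2.5]
    - [-6.4,-0.2,-2.5]
  twist: [0,0,0,0,0,0,0,0]

```text
clock: 4.25
tcp_pos: [0.3991, -0.0339, 0.0205]
orientation: [-0.001, 0.198, 0.98, 0.0]
wrist_force: [-0.5, -0.9, -0.5]
finger_gap: -0.0002
grip_force: 0.0
```

```bash
cat > tip.py <<'E'
from h import *
s=env.get_state();t=s["tcp_pos"];print(t,s["wrist_force"],s["finger_gap"])
for n in["scene","wrist"]:
    c=env.read_camera(n);P=pts(c)
    m=(np.hypot(P[...,0]-t[0],P[...,1]-t[1])<.03)&(P[...,2]>.012)&(P[...,2]<.14)&(c["z_map"]>0)
    k,L,S,C=cv2.connectedComponentsWithStats(m.astype(np.uint8))
    for i in range(1,k):
        if S[i,4]<30: continue
        q=P[L==i];l=q[q[:,2]<np.percentile(q[:,2],1)+.015]
        print(n,S[i].tolist(),"zpct",np.percentile(q[:,2],[0,1,3,10]).round(4),"low xy",l.min(0).round(3),l.max(0).round(3))
    if n=="wrist":cv2.imwrite("pics/w%d.png"%(s["clock"]*100),c["image"][...,::-1])
    else:cv2.imwrite("pics/s%d.png"%(s["clock"]*100),cv2.resize(c["image"][110:290,150:390,::-1],None,fx=3,fy=3))
E
python3 tip.py; ls pics
```

```text
[ 0.39910182 -0.03394999  0.02048384] [-0.45393436 -0.94571942 -0.45300565] -0.00021014292767936678
scene [189, 101, 44, 51, 1279] zpct [0.0579 0.0615 0.0652 0.0733] low xy [ 0.398 -0.049  0.058] [ 0.411 -0.019  0.076]
wrist [188, 297, 255, 182, 25412] zpct [0.012  0.02   0.0681 0.0851] low xy [ 0.42  -0.029  0.012] [ 0.427 -0.012  0.022]
s1.png
s2.png
s425.png
scene0.png
top0.png
w425.png
```

View pics/w425.png

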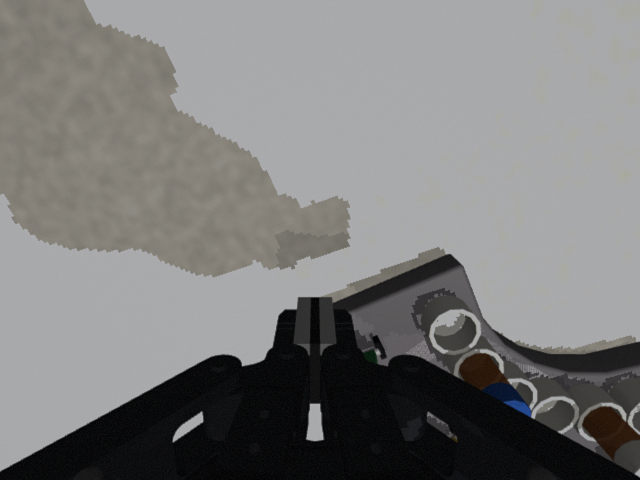

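View pics/s425.png

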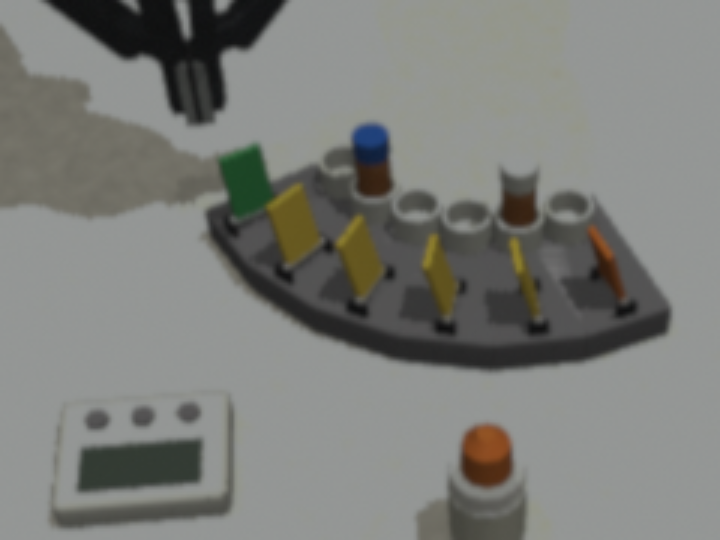

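The tips hang well above the bench (wrist image (315,297), scene crop (200,122)). The measured tip height is about 0.060 against a reported 0.0205, so the reported z is about 39 mm low. xy agrees. I lower 1.4 cm, for a tip near 0.045, and tip flag 1.

Emit:
jog_arm:
  gripper: [0,0,0,0,0,0,0,0]
  offset:
    - [0,0,-0.8]
    - [0,0,-1.4]
    - [1,0,-1.4]
    - [2,0,-1.4]
    - [3,0,-1.4]
    - [4,0.1,-1.4]
    - [5,0.2,-1.4]
    - [5,0.2,-1.4]
  twist: [0,0,0,0,0,0,0,0]

```text
clock: 5.35
tcp_pos: [0.4503, -0.0321, 0.0073]
orientation: [0.0, 0.198, 0.98, 0.0]
wrist_force: [-0.8, 0.3, 0.2]
finger_gap: 0.0002
grip_force: 0.0
```

```bash
python3 tip.py; ls pics
```

```text
[ 0.45034427 -0.03211396  0.0072819 ] [-0.82123349  0.28833551  0.23202881] 0.00015687889344190116
scene [203, 122, 54, 83, 2203] zpct [0.0123 0.015  0.0187 0.0207] low xy [ 0.42  -0.049  0.012] [ 0.48  -0.002  0.03 ]
wrist [184, 232, 262, 248, 37507] zpct [0.0121 0.0187 0.0192 0.02  ] low xy [ 0.421 -0.048  0.012] [ 0.478 -0.002  0.03 ]
s1.png
s2.png
s425.png
s535.png
scene0.png
top0.png
w425.png
w535.png
```

View pics/s535.png

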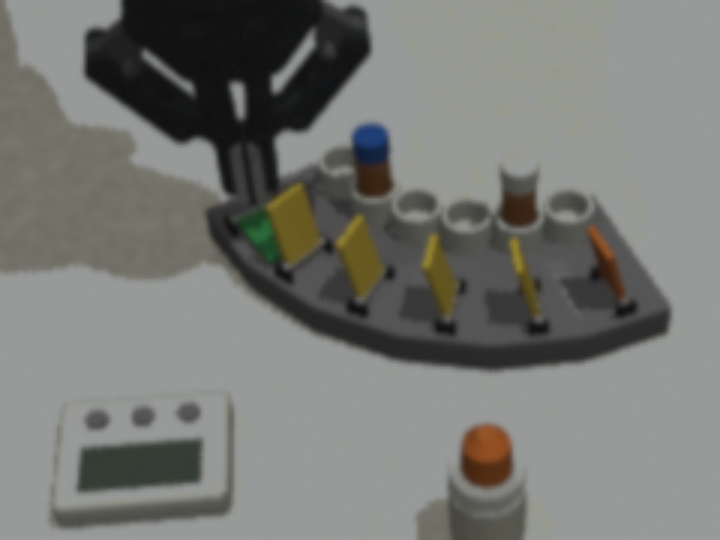

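Green now lies flat at crop (262,235), with the tips at (250,200) behind it. Before passing the vials I check how high the finger linkages sit at their offset.

```bash
python3 - <<'E'
from h import *
s=env.get_state();t=s["tcp_pos"];print(s["joint_pos"])
y=np.array([.388,.921]);x=np.array([-.921,.388])
for n in["scene","wrist"]:
    P=pts(env.read_camera(n)).reshape(-1,3);d=P[:,:2]-t[:2];a=d@y;b=d@x
    for lo in range(10,90,10):
        m=(abs(b)<.045)&(-a*1e3>lo)&(-a*1e3<lo+10)&(P[:,2]>.05)   # outer side, no vials
        m2=(abs(b)<.045)&(a*1e3>lo)&(a*1e3<lo+10)&(P[:,2]>.075)
        print(n,lo,P[m,2].min().round(3) if m.any() else None,P[m2,2].min().round(3) if m2.any() else None)
C=np.array([.4403,.1091]);a0=-1.532
for k in range(0,15):
    dd=5+k*.0; 
for dd in range(0,241,10):
    arc=dd/140;e=np.clip(arc,0,1.4);ex=(arc-e)*.14;a=a0+e
    q=C+.142*np.array([np.cos(a),np.sin(a)])+ex*np.array([-np.sin(a),np.cos(a)])
    print(dd,((q-t[:2])*100).round(1),end="; ")
E
```

```text
[-2.49680106e-01  2.28733886e-01 -5.69136816e-01  7.73613821e-01
  3.25148325e-05  1.48893687e-01]
scene 10 0.05 0.076
scene 20 0.087 0.086
scene 30 0.091 0.093
scene 40 0.103 0.104
scene 50 0.116 0.116
scene 60 0.128 0.129
scene 70 None None
scene 80 None None
wrist 10 0.05 0.075
wrist 20 0.086 0.085
wrist 30 0.09 0.088
wrist 40 0.103 0.1
wrist 50 0.115 0.113
wrist 60 None 0.123
wrist 70 None None
wrist 80 None None
0 [-0.3 -0.1]; 10 [ 0.7 -0. ]; 20 [1.7 0.1]; 30 [2.7 0.4]; 40 [3.7 0.6]; 50 [4.6 1. ]; 60 [5.5 1.4]; 70 [6.4 1.9]; 80 [7.3 2.5]; 90 [8.1 3.1]; 100 [8.8 3.7]; 110 [9.6 4.5]; 120 [10.2  5.2]; 130 [10.8  6. ]; 140 [11.4  6.9]; 150 [11.9  7.8]; 160 [12.3  8.7]; 170 [12.6  9.7]; 180 [12.9 10.6]; 190 [13.1 11.6]; 200 [13.3 12.6]; 210 [13.4 13.6]; 220 [13.5 14.6]; 230 [13.7 15.6]; 240 [13.8 16.6];
```

The linkages stay at or above 0.088, clear of the 0.068 vial tops. Continuing the sweep.

Emit:
jog_arm:
  gripper: [0,0,0,0,0,0,0,0]
  offset:
    - [0.7,0,0]
    - [1.7,0.1,0]
    - [2.7,0.4,0]
    - [3.7,0.6,0]
    - [4.6,1.0,0]
    - [5.5,1.4,0]
    - [6.4,1.9,0]
    - [7.3,2.5,0]
  twist: [0,0,0,0,0,0,0,0]

```text
clock: 6.55
tcp_pos: [0.5229, -0.0067, 0.0072]
orientation: [0.0, 0.198, 0.98, 0.0]
wrist_force: [-0.8, -0.0, -0.8]
finger_gap: -0.0003
grip_force: 0.0
```

```bash
python3 tip.py >/dev/null; python3 -c "
from h import *
s=env.get_state();print(s['tcp_pos'],s['wrist_force'])"; ls pics
```

```text
[ 0.52352761 -0.00651618  0.00730727] [-0.63380533 -0.08179991 -0.41853452]
s1.png
s2.png
s425.png
s535.png
s655.png
scene0.png
top0.png
w425.png
w535.png
w655.png
```

```bash
cd pics; cp $(ls -t s*.png|head -1) cur.png
```

```text
(no output)
```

View pics/cur.png

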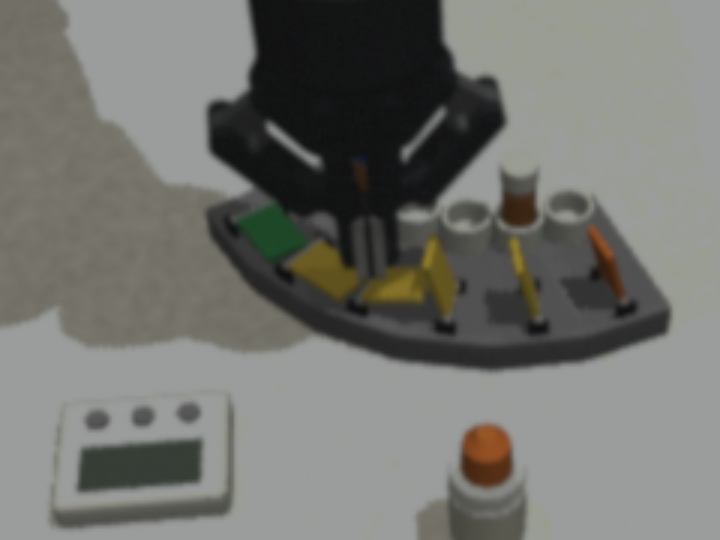

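Flags 1 and 2 are flat, flag 3 (crop (395,285)) is falling, and 4 to 6 still stand. Continuing.

Emit:
jog_arm:
  gripper: [0,0,0,0,0,0,0,0]
  offset:
    - [0.8,0.6,0]
    - [1.5,1.2,0]
    - [2.3,2.0,0]
    - [2.9,2.7,0]
    - [3.5,3.5,0]
    - [4.1,4.4,0]
    - [4.6,5.3,0]
    - [5.0,6.2,0]
  twist: [0,0,0,0,0,0,0,0]

```text
clock: 7.65
tcp_pos: [0.5726, 0.0556, 0.0072]
orientation: [0.0, 0.198, 0.98, 0.0]
wrist_force: [-0.0, -0.3, -0.4]
finger_gap: -0.0001
grip_force: 0.0
```

Emit:
jog_arm:
  gripper: [0,0,0,0,0,0,0,0]
  offset:
    - [0.3,1.0,0]
    - [0.6,1.9,0]
    - [0.8,2.9,0]
    - [1.0,3.9,0]
    - [1.1,4.9,0]
    - [1.1,4.9,1]
    - [1.1,4.9,4]
    - [1.1,4.9,8]
  twist: [0,0,0,0,0,0,0,0]

```text
clock: 8.65
tcp_pos: [0.5824, 0.1036, 0.0877]
orientation: [-0.001, 0.198, 0.98, -0.0]
wrist_force: [0.3, -0.2, 0.0]
finger_gap: 0.0
grip_force: 0.0
```

Emit:
jog_arm:
  gripper: [0,0,0,0,0,0,0,0]
  offset:
    - [0,0,4]
    - [0,4,8]
    - [0,8,12]
    - [0,12,13]
    - [0,16,13]
    - [0,20,13]
    - [0,22,13]
    - [0,22,13]
  twist: [0,0,0,0,0,0,0,0]

```text
clock: 9.65
tcp_pos: [0.5831, 0.3246, 0.2172]
orientation: [0.0, 0.197, 0.98, -0.0]
wrist_force: [-0.9, -0.1, -0.1]
finger_gap: -0.0001
grip_force: 0.0
```

```bash
python3 - <<'E'
from h import *
import pickle
s=env.get_state();print(s["clock"],s["tcp_pos"],s["wrist_force"])
c=env.read_camera("scene");cv2.imwrite("pics/end.png",cv2.resize(c["image"][110:290,150:390,::-1],None,fx=3,fy=3))
P=pts(c);H=cv2.cvtColor(c["image"],cv2.COLOR_RGB2HSV)
m=((H[...,1]>130)&(H[...,2]>50)&(P[...,2]>.015)&(P[...,2]<.075)).astype(np.uint8)
k,L,S,C=cv2.connectedComponentsWithStats(m)
for i in range(1,k):
    if S[i,4]>20:print(C[i].round(),S[i,4],np.median(P[L==i],0).round(4),P[L==i][:,2].max().round(3))
E
```

```text
9.65 [0.58307387 0.32461267 0.21718211] [-0.92218067 -0.09296961 -0.0705624 ]
[273. 157.] 108 [0.4703 0.0223 0.0671] 0.07
[275. 170.] 54 [0.4731 0.0223 0.0442] 0.054
[324. 180.] 51 [0.527  0.0711 0.0442] 0.053
[240. 187.] 219 [ 0.4626 -0.0304  0.0281] 0.03
[260. 200.] 270 [ 0.5    -0.0186  0.0278] 0.031
[365. 202.] 237 [0.5804 0.1069 0.0276] 0.03
[284. 208.] 279 [0.5324 0.0036 0.0277] 0.03
[340. 209.] 279 [0.5742 0.0693 0.0277] 0.031
[312. 212.] 282 [0.5582 0.0335 0.0276] 0.03
[312. 261.] 251 [ 0.6584 -0.0267  0.066 ] 0.073
```

View pics/end.png

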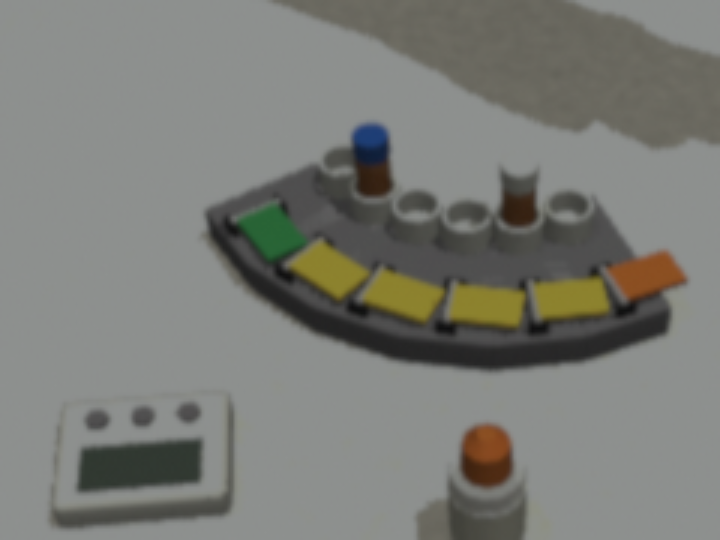

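All six flags lie flat, with upper faces at 28 mm, from green at (268,230) to orange at (645,275). The vials, dropper and timer are unmoved and the hand is clear.

```bash
python3 -c "
from workcell import env
print(env.hand_in())"
```

```text
the job is handed in; nothing more can be done
None
```

All six flags were tipped flat in order from green to orange, the rack, vials, dropper bottle and timer show no movement in the last picture, the hand is clear, and the job is handed in (no verdict was returned).

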